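# Get the timer out from behind the reagent bottles

## Robot

A 6-joint arm with a two-finger parallel gripper is mounted at the origin on a cart in front of the work surface, level with it; the furniture and walls round the work are solid. World frame = base frame: x ahead of the robot, y to its left, z up, the work surface at z = 0. Lengths are in mm, angles in rad, forces in N, time in s.
With the tool pointing down it reaches from about 275 to 1000 mm from the base axis. Payload 8.4 kg.
Tool frame: the origin (TCP) lies between the finger pads; the fingertips stand r.finger_overhang ahead of it and the grasp point (between the pads) is the TCP (r.finger_overhang is the distance from the TCP to the fingertips, in mm); z points along the fingers, y is the line along which they close (so a half turn about z gives the same grasp; the last joint's range is limited). The gripper opens to 85 mm and grips with 20 to 120 N. Pads are 22 mm wide; open, the fingers measure 114 mm over their backs; the gripper's body (76 mm by 85 mm) begins 54 mm behind the grasp point. The pads swing forward as they close: fully open they stand 13 mm farther back than shut.
Start: joints at [-1.314, 0.353, 1.633, -0, 1.155, -0.002], TCP at [159.949, -604.189, 250.281] pointing down, gripper open.
Joint ranges: [-2.63, 2.63], [-0.92, 2.1], [0.06, 2.66], [-1.3, 4.44], [0, 2.69], [-3.02, 3.02]. Speed limits (rad/s): [2.22, 2.22, 2.79, 3.14, 3.14, 3.14].

## Interface

Orientations are given as [roll, pitch, yaw] about the fixed x, y, z axes, in that order (R = Rz(yaw) Ry(pitch) Rx(roll)).
In Python, from rig import r, cams, sign_off gives the robot as it stands.
- The arm moves only by the shell command python3 -m crank 'ROWS' [FORCE]. ROWS is JSON, a list of rows, each a list of 7 numbers: the shift along the tool's x, y, z in m, then the turn, a rotation vector about the tool's x, y, z in rad, then the closure, from 0 (fully open) to 1 (shut). In form: [[dx, dy, dz, ax, ay, az, gripper], ...]. A call has 1 to 5 rows; each row is the pose to reach, as a shift and turn from the pose commanded when the call began, along the tool's axes at that moment; what a row does not reach only later rows make up. A row lasts 1/10 s, in which the tool goes at most 50 mm and 8.59 degrees, less where a joint would pass 70% of its speed; a pose out of reach is approached as far as the arm can. A call with a gripper value outside its range is refused whole. The fingers move at their own pace and stop on an object; FORCE is the grip in N (left out, the last holds). Time passes only in rows, so rows that repeat a pose let the fingers close. It gives the time, the measured TCP pose, the force, the opening and the grip force at its end, in the units of the state.
- r.sense(): the state, without advancing time (a new reading comes with each control period).
- cams.grab_frame(name): name is "scene" or "top" or "wrist"; returns a dict with "image" (384x512x3 uint8, red, green, blue), "fx", "fy", "cx", "cy" (pixels), "position" and "orientation" of the camera in the world. Camera axes: x right, y down, z forward; pixel columns grow to the right and rows downward; lengths in mm; the calibration is good to about 2 mm. The wrist camera is an equidistant fisheye: a pixel r from the principal point sees the ray r / f radians off the axis. A picture is of the moment at which its call begins. There is no depth.
- sign_off(): hands the job in; it is judged then, once.
The state is a dict: "clock": time; "qpos": joint angles; "qvel": joint speeds; "joint_efforts": joint torques, N m; "eef_pos": TCP position; "tcp_rot": TCP orientation; "contact_force": force on the tool from outside, world axes, zero at the start; "wrist_torque": the same for the moment, N m; "opening": opening from 0.0 (shut) to 1.0 (fully open); "grasp_force": force on a finger pad.
Only numpy, scipy, OpenCV 4.12 (cv2) and the standard library are available. Lean on these libraries where they do the work, as an engineer would, in place of code of your own. Each camera call takes 0.05 s, during which the arm holds its last target. There are 200 camera calls.

## Task

On the white station the bench timer lies behind three reagent bottles, against the back rail. First stand all three of these bottles upright in the blue side tray; then lay the timer flat, face up, in the middle of the top pad of the pile of writing pads; only then put each bottle back upright in the middle of the very circle it came from. Let nothing fall or tip over.

Things in the scene. Friction and masses are not known exactly. Their poses are not given: they have to be found in the camera images.
- brown_bottle_mid (a point): Brown glass bottle with a black cap, body 66 mm across, 150 mm high in all; its screw cap (fixed on) is 40 mm across and takes the top 24 mm. Mass about 400 g. Loose, on one of the three circles of the station (a like one at the back of the bench is not meant). This point lies on its axis half-way up, 75 mm above its foot; z is up along the axis.
- white_bottle_mid (a point): White plastic bottle with a blue cap, body 58 mm across, 118 mm high in all; its screw cap (fixed on) is 36 mm across and takes the top 18 mm. Mass about 250 g. Loose, on one of the three circles of the station (a like one at the back of the bench is not meant). This point lies on its axis half-way up, 59 mm above its foot; z is up along the axis.
- blue_bottle_mid (a point): Blue bottle with a white cap, body 50 mm across, 105 mm high in all; its screw cap (fixed on) is 32 mm across and takes the top 16 mm. Mass about 160 g. Loose, on one of the three circles of the station (a like one at the back of the bench is not meant). This point lies on its axis half-way up, 52.5 mm above its foot; z is up along the axis.
- timer_mid (a point): White bench timer on its back, a flat box 58 mm (its x) by 68 mm (its y), 14 mm thick with buttons up to 16 mm, 60 g, loose. This point is its centre, 7 mm above its underside; z up. Its 68 mm length runs from the station's front to the rail, under 12 mm from the rail; grip it across its 58 mm width once the bottles are gone.
- station: White fixed plate, 6 mm thick, 224 mm along y; x from -110 mm (front) to +75 mm (back), with a rail 40 mm high at the back, its front face at x = +57 mm. Origin on the bench, z up. Bottles and timer stand on the plate (z = 6 mm). Three flat yellow rings, 74 mm across, centred at (-72, 0), (-5, 72), (-5, -72) mm hold one bottle each, within 5 mm of the centre; which is where differs.
- tray: Shallow blue side tray, 180 by 180 mm outside, open on top, walls 5 mm thick and 12 mm high, floor 5 mm thick (its upper face at z = 5 mm), empty, fixed; on either side of the station. Origin on the bench under its centre; x and y run along its sides, z is up. It has room for the three bottles.
- pile_top (a point): Centre of the upper face of the top pad of a fixed pile of white writing pads (82 mm along its x, 112 mm along its y, each pad 6 mm thick); to the right of station and tray. The pile's height differs from start to start: its top is 18 to 54 mm above the bench. z is up.
Things that resemble listed ones, but are neither listed nor needed, are in the scene too. Leave any red look-alike of the part that bears timer_mid alone.

How it is judged (in metres and radians):
On the way, in this order (a step that is already met when the one before it is completed fails the run):
1. all three bottles stand upright and released in the tray, the timer not yet moved (x of brown_bottle_mid in the frame of tray between -0.08 and 0.08 m and y of brown_bottle_mid in the frame of tray between -0.08 and 0.08 m and z of brown_bottle_mid in the frame of tray below 0.087 m and angle between each of brown_bottle_mid, white_bottle_mid, blue_bottle_mid's own z axis and vertical below 0.12 rad and contact force between the fingers and brown_bottle below 0.1 N and x of white_bottle_mid in the frame of tray between -0.08 and 0.08 m and y of white_bottle_mid in the frame of tray between -0.08 and 0.08 m and z of white_bottle_mid in the frame of tray below 0.071 m and contact force between the fingers and white_bottle below 0.1 N and x of blue_bottle_mid in the frame of tray between -0.08 and 0.08 m and y of blue_bottle_mid in the frame of tray between -0.08 and 0.08 m and z of blue_bottle_mid in the frame of tray below 0.0645 m and contact force between the fingers and blue_bottle below 0.1 N and distance of timer_mid from where it was at the start of the episode below 0.02 m), for 0.2 s.
2. the timer lies released and flat on the middle of the pile while all three bottles still stand in the tray (horizontal distance between timer_mid and pile_top below 0.015 m and z of timer_mid in the frame of pile_top between 0.002 and 0.012 m and angle between timer_mid's own z axis and vertical below 0.1 rad and contact force between the fingers and timer below 0.1 N and x of brown_bottle_mid in the frame of tray between -0.08 and 0.08 m and y of brown_bottle_mid in the frame of tray between -0.08 and 0.08 m and z of brown_bottle_mid in the frame of tray below 0.087 m and angle between each of brown_bottle_mid, white_bottle_mid, blue_bottle_mid's own z axis and vertical below 0.12 rad and contact force between the fingers and brown_bottle below 0.1 N and x of white_bottle_mid in the frame of tray between -0.08 and 0.08 m and y of white_bottle_mid in the frame of tray between -0.08 and 0.08 m and z of white_bottle_mid in the frame of tray below 0.071 m and contact force between the fingers and white_bottle below 0.1 N and x of blue_bottle_mid in the frame of tray between -0.08 and 0.08 m and y of blue_bottle_mid in the frame of tray between -0.08 and 0.08 m and z of blue_bottle_mid in the frame of tray below 0.0645 m and contact force between the fingers and blue_bottle below 0.1 N), for 0.2 s.
At the end, for the whole second after the job is handed in: The timer lies flat on the pile of pads, within 15 mm of the middle of the top pad; each bottle stands upright within 15 mm of where it stood at the start; all are released and at rest (horizontal distance between timer_mid and pile_top below 0.015 m and z of timer_mid in the frame of pile_top between 0.002 and 0.012 m and angle between each of timer_mid, brown_bottle_mid, white_bottle_mid, blue_bottle_mid's own z axis and vertical below 0.1 rad and contact force between the fingers and timer below 0.1 N and distance of each of brown_bottle_mid, white_bottle_mid, blue_bottle_mid from where it was at the start of the episode below 0.015 m and linear speed of each of brown_bottle, white_bottle, blue_bottle, timer below 0.02 m/s); the robot touches nothing.
It fails at once if the brown bottle is tipped or dropped (moves faster than 0.5 m/s outside the fingers) (angle between brown_bottle_mid's own z axis and vertical above 0.6 rad or (contact force between the fingers and brown_bottle below 0.05 N and linear speed of brown_bottle above 0.5 m/s)).
It fails at once if the white bottle is tipped or dropped (moves faster than 0.5 m/s outside the fingers) (angle between white_bottle_mid's own z axis and vertical above 0.6 rad or (contact force between the fingers and white_bottle below 0.05 N and linear speed of white_bottle above 0.5 m/s)).
It fails at once if the blue bottle is tipped or dropped (moves faster than 0.5 m/s outside the fingers) (angle between blue_bottle_mid's own z axis and vertical above 0.6 rad or (contact force between the fingers and blue_bottle below 0.05 N and linear speed of blue_bottle above 0.5 m/s)).
It fails at once if the timer is tipped or dropped (moves faster than 0.5 m/s outside the fingers) (angle between timer_mid's own z axis and vertical above 0.6 rad or (contact force between the fingers and timer below 0.05 N and linear speed of timer above 0.5 m/s)).
It also fails if it takes over 141 s, if anything falls off the work surface, if the arm or the gripper's body presses on something with over 40 N, if the wrist force passes 120 N, or if a joint passes its speed limit or range.

## Working session

There is one attempt and no reset: what is moved stays moved. The work goes in short steps, Python scripts to look and compute and a shell command to move; the robot and the scene stay as the last step left them, time stands still between calls to the robot, and variables do not carry over. Pictures are saved under pics/ and viewed, at most 14 in all, crops included, and the job is handed in when it is done.

```bash
ls; mkdir -p pics; python3 - <<'E'
from rig import r,cams
import cv2
s=r.sense();print(s, r.finger_overhang)
for n in("scene","top","wrist"):
    f=cams.grab_frame(n);print(n,[ (k,f[k]) for k in f if k!="image"])
    cv2.imwrite(f"pics/{n}0.png",f["image"][:,:,::-1])
    import pickle;pickle.dump(f,open(f"{n}0.pkl","wb"))
E
```

```text
pics
{'clock': 0.0, 'qpos': array([-1.31441795e+00,  3.53639650e-01,  1.63415812e+00, -1.42736345e-05,
        1.15519065e+00, -2.40641224e-03]), 'qvel': array([ 0.00100348,  0.00166076,  0.00021006, -0.00023729, -0.00102432,
        0.00064412]), 'joint_efforts': array([ 4.12846930e-03, -6.05237317e+01, -3.42062831e+01,  4.48622186e-04,
        9.34349344e-03, -4.76021057e-06]), 'eef_pos': array([ 159.81658085, -603.74544989,  249.55670357]), 'tcp_rot': array([-3.14019686e+00,  9.69165766e-06,  2.58790571e-01]), 'contact_force': array([ 0.58914254,  0.51095174, -0.51693299]), 'wrist_torque': array([ 0.01501543, -0.03945375,  0.01716257]), 'grasp_force': 0.0, 'opening': 1.002234120250167} 19.0
scene [('fx', 392.9593521518443), ('fy', 392.9593521518443), ('cx', 253.55166961432263), ('cy', 193.82433139993108), ('position', array([-236.76554531,  637.7463374 ,  779.68735324])), ('orientation', array([-2.20213293,  0.00564446, -2.23307695]))]
top [('fx', 443.38774496905154), ('fy', 443.38774496905154), ('cx', 251.89702520462205), ('cy', 189.60640167076951), ('position', array([ 417.0967171 ,   35.89895303, 1157.95943634])), ('orientation', array([-3.06689063,  0.01347632, -1.54161273]))]
wrist [('fx', 297.3186396354542), ('fy', 297.3186396354542), ('cx', 254.74800916902748), ('cy', 193.62899433083305), ('position', array([ 232.11514987, -584.23356455,  372.51853975])), ('orientation', array([ 2.84333302e+00,  6.06240108e-04, -1.31225674e+00]))]
```

View pics/scene0.png

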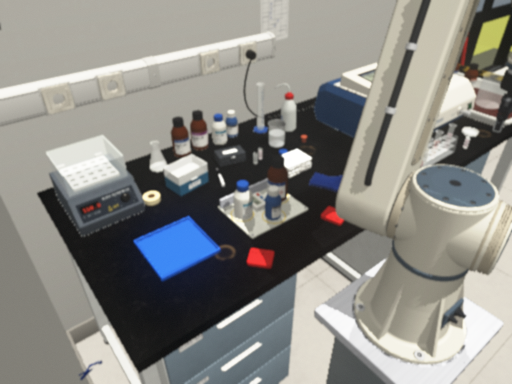

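View pics/top0.png

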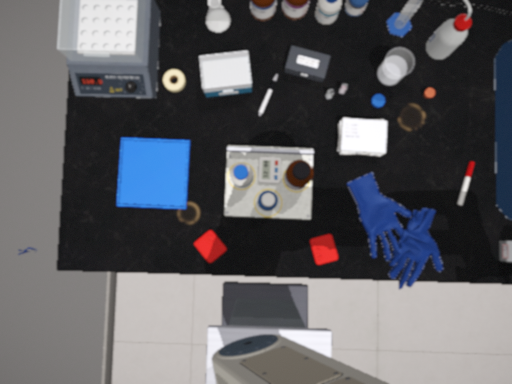

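Top view: tray is blue at (154,173), station at (268,182). The white bottle (blue cap) is at (241,174), brown at (300,174), and blue (white cap) at (268,200). The timer lies between them at (270,168). Three white slabs are in view: the rack at (108,25), the box at (226,72) and the pads at (362,136). Only the last is right of station and tray. Red look-alikes are at (210,246) and (324,249). I'll confirm with an enlarged crop.

```bash
cat > h.py <<'E'
import numpy as np,cv2,pickle
from scipy.spatial.transform import Rotation as R
def ray(f,u,v):
    x=(u-f["cx"])/f["fx"];y=(v-f["cy"])/f["fy"]
    return np.array(f["position"]),R.from_euler("xyz",f["orientation"])
def dirs(f,p,fish=False):
    p=np.atleast_2d(p).astype(float)
    a=np.c_[(p[:,0]-f["cx"])/f["fx"],(p[:,1]-f["cy"])/f["fy"]]
    if fish:
        t=np.linalg.norm(a,axis=1,keepdims=True)+1e-12
        d=np.c_[a/t*np.sin(t),np.cos(t)]
    else: d=np.c_[a,np.ones(len(a))]
    d/=np.linalg.norm(d,axis=1,keepdims=True)
    return R.from_euler("xyz",f["orientation"]).apply(d)
def plane(f,p,z,fish=False):
    d=dirs(f,p,fish);c=np.array(f["position"])
    return c+d*((z-c[2])/d[:,2])[:,None]
def tri(views): # [(f,pixel,fish)]
    A=np.zeros((3,3));b=np.zeros(3)
    for f,p,k in views:
        d=dirs(f,p,k)[0];M=np.eye(3)-np.outer(d,d);A+=M;b+=M@np.array(f["position"])
    X=np.linalg.solve(A,b)
    e=[np.linalg.norm(np.cross(dirs(f,p,k)[0],X-np.array(f["position"]))) for f,p,k in views]
    return X,np.round(e,1)
def proj(f,P,fish=False):
    q=R.from_euler("xyz",f["orientation"]).inv().apply(np.atleast_2d(P)-np.array(f["position"]))
    if fish:
        n=np.linalg.norm(q[:,:2],axis=1);t=np.arctan2(n,q[:,2]);s=(t/(n+1e-9))[:,None]*q[:,:2]
    else: s=q[:,:2]/q[:,2:]
    return np.c_[s[:,0]*f["fx"]+f["cx"],s[:,1]*f["fy"]+f["cy"]]
def load(n): return pickle.load(open(n+".pkl","rb"))
def grab(n,tag):
    from rig import cams
    f=cams.grab_frame(n);pickle.dump(f,open(f"{n}{tag}.pkl","wb"));return f
E
sed -i '/^def ray/,/^    return np.array(f\["position"\]),R.from/d' h.py
python3 - <<'E'
from h import *
t=load("top0");s=load("scene0")
a=cv2.resize(t["image"][110:240,100:400],None,fx=2.6,fy=2.6,interpolation=3)
b=cv2.resize(s["image"][135:260,120:350],None,fx=2.0,fy=2.0,interpolation=3)
im=np.zeros((600,800,3),np.uint8);im[:a.shape[0],:a.shape[1]]=a;im[340:340+b.shape[0],:b.shape[1]]=b
cv2.imwrite("pics/crop1.png",im[:,:,::-1])
hsv=cv2.cvtColor(t["image"],cv2.COLOR_RGB2HSV)
# tray
m=cv2.inRange(hsv,(100,150,120),(125,255,255))
for c in cv2.findContours(m,0,2)[0]:
    if cv2.contourArea(c)>1000: q=cv2.boxPoints(cv2.minAreaRect(c));print(q.round(1).tolist());print(plane(t,q,12).round(0)[:,:2])
E
```

```text
[[347.1000061035156, 181.3000030517578], [414.5, 157.8000030517578], [453.1000061035156, 269.0], [385.70001220703125, 292.5]]
[[ 531. -192.]
 [ 597. -365.]
 [ 314. -464.]
 [ 250. -293.]]
[[115.30000305175781, 205.89999389648438], [119.30000305175781, 135.1999969482422], [190.3000030517578, 139.1999969482422], [186.3000030517578, 210.0]]
[[450. 407.]
 [636. 406.]
 [630. 219.]
 [445. 222.]]
```

View pics/crop1.png

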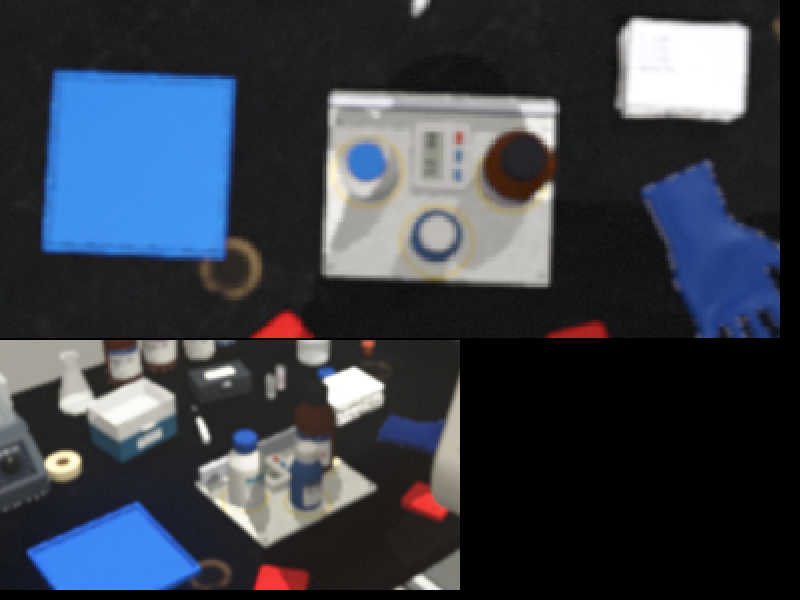

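The crop confirms the three ring bottles, the timer (538-575/2.6 region, crop (440,155)) and the pad pile at crop (684,68). Next I'll triangulate.

```bash
python3 - <<'E'
from h import *
t=load("top0");s=load("scene0")
ht=cv2.cvtColor(t["image"],cv2.COLOR_RGB2HSV);hs=cv2.cvtColor(s["image"],cv2.COLOR_RGB2HSV)
def cen(h,lo,hi,box):
    x0,y0,x1,y1=box;m=cv2.inRange(h,lo,hi)[y0:y1,x0:x1]
    c=max(cv2.findContours(m,0,2)[0],key=cv2.contourArea);(x,y),wh,a=cv2.minAreaRect(c)
    return np.array([x+x0,y+y0]),np.round(wh,1),round(a),cv2.boxPoints(((x+x0,y+y0),wh,a)).round(1)
a=cen(ht,(100,120,80),(125,255,255),(228,155,255,185));b=cen(hs,(100,120,80),(125,255,255),(234,176,252,192))
print("whitecap",a[:2],b[:2],tri([(t,a[0],0),(s,b[0],0)]),plane(t,a[0],124))
print("blue", tri([(t,(268,200.4),0),(s,(273.5,188.5),0)]),plane(t,(268,200.4),111))
print("brown",tri([(t,(301.5,170),0),(s,(277,162),0)]),plane(t,(301.5,170),156))
# pile
m=(0,0,150),(180,60,255)
a=cen(ht,*m,(330,110,400,165));print("pile top",a)
for z in(18,36,54):print(plane(t,a[0],z).round(0), plane(t,a[3],z).round(0)[:,:2].tolist())
# station outline
a=cen(ht,(0,0,110),(180,70,255),(215,140,325,228));print("st",a,plane(t,a[3],6).round(0)[:,:2].tolist())
# station corners by hand (front-left, front-right, back edge rail top)
print(plane(t,[(224.2,216.2),(311.5,220)],6).round(1)[:,:2].tolist(), plane(t,[(226.5,145),(314.2,148)],46).round(1)[:,:2].tolist())
tm=[(435/1,0)]
print("timer",plane(t,[(100+414/2.6,110+125/2.6),(100+469/2.6,110+127/2.6),(100+466/2.6,110+191/2.6),(100+413/2.6,110+189/2.6)],20).round(0)[:,:2].tolist())
E
```

```text
whitecap (array([240.40000153, 171.80000114]), array([13.4, 12.5])) (array([242. , 184.5]), array([11., 12.])) (array([536.56466592,  81.35390834, 117.77690446]), array([1.1, 1.1])) [[535.16979043  80.27890702 124.        ]]
blue (array([471.39762293,  14.40594137, 110.09501823]), array([1.2, 1.2])) [[470.52473434  13.50965061 111.        ]]
brown (array([542.76387153, -60.09013511, 138.44789663]), array([1.7, 1.7])) [[539.45801635 -59.6960102  156.        ]]
pile top (array([362.64246368, 136.15342331]), array([48.3, 37.1]), 2, array([[337.8, 153.8],
       [339.2, 116.7],
       [387.5, 118.5],
       [386.1, 155.6]], dtype=float32))
[[ 649. -229.   18.]] [[601.0, -166.0], [699.0, -168.0], [697.0, -293.0], [600.0, -290.0]]
[[ 645. -225.   36.]] [[598.0, -163.0], [694.0, -165.0], [693.0, -288.0], [597.0, -285.0]]
[[ 642. -221.   54.]] [[595.0, -159.0], [690.0, -161.0], [688.0, -283.0], [594.0, -280.0]]
st (array([268.59339905, 181.65399933]), array([88.2, 71.8]), 2, array([[223. , 215.6],
       [226.1, 143.9],
       [314.2, 147.7],
       [311.1, 219.4]], dtype=float32)) [[433.0, 127.0], [621.0, 125.0], [617.0, -106.0], [430.0, -101.0]]
[[431.6, 123.8], [428.3, -102.6]] [[611.4, 121.0], [609.7, -101.1]]
timer [[584.0, 37.0], [584.0, -18.0], [520.0, -16.0], [520.0, 36.0]]
```

Bottle caps agree with the ring positions, within 5 mm:

| Item | Position (mm) |
|---|---|
| White bottle | (535, 80) |
| Blue bottle | (470, 13.5) |
| Brown bottle | (539, -60) |
| Station origin | ≈ (540, 10) |
| Tray centre | ≈ (540, 313) |

Moving above the station for a closer look.

```bash
python3 -m crank '[[0.032,-0.033,-0.006,0,0,0,0],[0.064,-0.066,-0.012,0,0,0,0],[0.096,-0.099,-0.018,0,0,0,0],[0.128,-0.132,-0.024,0,0,0,0],[0.160,-0.165,-0.030,0,0,0,0]]'
python3 -m crank '[[0.032,-0.033,-0.006,0,0,0,0],[0.064,-0.066,-0.012,0,0,0,0],[0.096,-0.099,-0.018,0,0,0,0],[0.128,-0.132,-0.024,0,0,0,0],[0.160,-0.165,-0.030,0,0,0,0]]'
python3 -m crank '[[0.032,-0.033,-0.006,0,0,0,0],[0.064,-0.066,-0.012,0,0,0,0],[0.096,-0.099,-0.018,0,0,0,0],[0.128,-0.132,-0.020,0,0,0,0],[0.134,-0.134,-0.020,0,0,0,0]]'
python3 -m crank '[[0,0,0,0,0,-0.14,0],[0,0,0,0,0,-0.28,0],[0,0,0,0,0,-0.42,0],[0,0,0,0,0,-0.56,0],[0,0,0,0,0,-0.70,0]]'
python3 -m crank '[[0,0,0,0,0,-0.14,0],[0,0,0,0,0,-0.28,0],[0,0,0,0,0,-0.42,0],[0,0,0,0,0,-0.56,0],[0,0,0,0,0,-0.612,0]]'
python3 - <<'E'
from h import *
from rig import r
s=r.sense();print(s["eef_pos"],s["tcp_rot"],s["qpos"])
f=grab("wrist","1");cv2.imwrite("pics/wrist1.png",f["image"][:,:,::-1]);print(f["position"],f["orientation"])
E
```

```text
clock: 0.65
eef_pos: [272.8, -402.0, 280.3]
tcp_rot: [-3.141, -0.0, 0.258]
contact_force: [1.6, -0.1, -0.4]
opening: 0.999
grasp_force: 0.0
clock: 1.15
eef_pos: [385.3, -201.5, 310.6]
tcp_rot: [3.141, -0.0, 0.259]
contact_force: [0.9, -1.2, 0.0]
opening: 1.002
grasp_force: 0.0
clock: 1.65
eef_pos: [481.8, -35.6, 330.6]
tcp_rot: [-3.141, -0.002, 0.263]
contact_force: [-0.6, -0.0, -0.2]
opening: 0.999
grasp_force: 0.0
clock: 2.15
eef_pos: [479.7, -40.0, 330.0]
tcp_rot: [-3.141, 0.001, 0.964]
contact_force: [0.5, -0.1, -0.2]
opening: 1.0
grasp_force: 0.0
clock: 2.65
eef_pos: [479.6, -40.1, 330.0]
tcp_rot: [-3.141, 0.0, 1.576]
contact_force: [0.1, 0.3, 0.8]
opening: 1.002
grasp_force: 0.0
[479.62014405 -40.06351024 329.98799161] [-3.14081971e+00  1.92896608e-04  1.57562961e+00] [-8.62784053e-02  5.13699055e-02  1.83199080e+00 -2.75718574e-04
  1.25898415e+00 -9.10269247e-02]
[479.31695336  35.2817049  452.8646648 ] [2.84306896e+00 1.34664268e-03 4.52939500e-03]
```

View pics/wrist1.png

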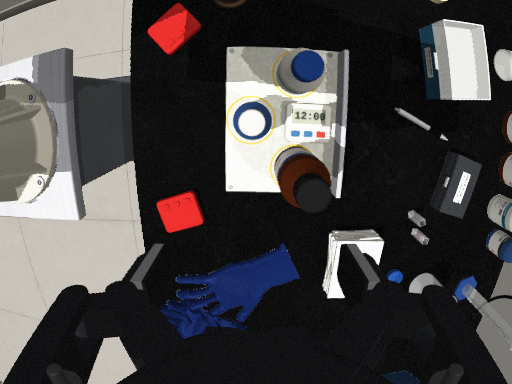

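Wrist view: brown cap (313,194), white bottle's blue cap (308,65), blue bottle's white cap (252,121), timer (308,120), pile at about (352,262). I'll take a second wrist position for triangulation.

```bash
python3 -m crank '[[-0.03,0.03,0,0,0,0,0],[-0.06,0.06,0,0,0,0,0],[-0.08,0.08,0,0,0,0,0],[-0.08,0.08,0,0,0,0,0]]'
python3 - <<'E'
from h import *
f=grab("wrist","2");cv2.imwrite("pics/wrist2.png",f["image"][:,:,::-1]);g=load("wrist1");t=load("top0")
print(f["position"])
for n,p,X in(("brown",(313,194),(539,-60,156)),("white",(308,65),(535,80,124)),("blue",(252,121),(470.5,13.5,111)),("timer",(308,120),(552,10,22)),("pile",(352,262),(645,-225,36))):print(n,proj(g,X,1).round(1),proj(f,X,1).round(1))
E
```

```text
clock: 3.1
eef_pos: [561.7, -122.2, 329.6]
tcp_rot: [-3.142, 0.001, 1.567]
contact_force: [0.3, 0.6, -0.8]
opening: 1.003
grasp_force: 0.0
[561.85940062 -46.75297085 452.38675273]
brown [[311.  197.4]] [[231.9 118.2]]
white [[306.3  66.2]] [[230.1  -4.3]]
blue [[247.3 123.8]] [[175.3  56.3]]
timer [[305.1 123.2]] [[247.8  65.8]]
pile [[352.1 268.5]] [[309.4 224.4]]
```

View pics/wrist2.png

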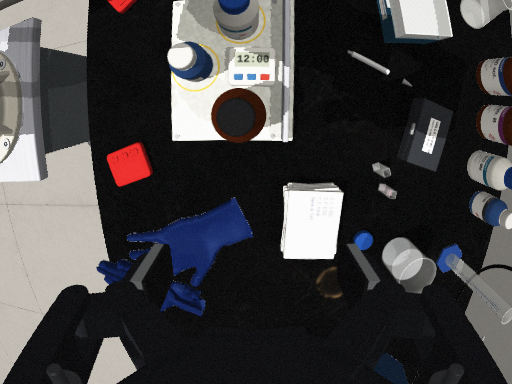

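Wrist view 2: brown cap (238,110), blue bottle's cap (185,61), white bottle's cap (236,2, cut), timer (252,67), pile about (313,222). Measuring by masks.

```bash
python3 - <<'E'
from h import *
f=load("wrist2");g=load("wrist1");t=load("top0");s=load("scene0")
def blob(f,lo,hi,box,d=0):
    x0,y0,x1,y1=box;h=cv2.cvtColor(f["image"],cv2.COLOR_RGB2HSV)[y0:y1,x0:x1]
    m=cv2.morphologyEx(cv2.inRange(h,lo,hi),cv2.MORPH_OPEN,np.ones((3,3)))
    c=max(cv2.findContours(m,0,2)[0],key=cv2.contourArea)
    (x,y),wh,a=cv2.fitEllipse(cv2.convexHull(c));return np.array([x+x0,y+y0]),np.round(wh,1)
wh=(0,0,130),(180,70,255);bl=(100,120,60),(130,255,255);dk=(0,0,0),(180,110,75)
R_={}
R_["brown"]=[(g,blob(g,*dk,(290,170,335,216)),1),(f,blob(f,*dk,(214,88,262,134)),1),(t,blob(t,*dk,(290,160,314,182)),0)]
R_["blue"]=[(g,blob(g,*wh,(238,108,266,134)),1),(f,blob(f,*wh,(165,42,198,74)),1),(t,blob(t,*wh,(260,192,276,208)),0)]
R_["white"]=[(g,blob(g,*bl,(290,48,328,84)),1),(t,blob(t,*bl,(228,160,255,185)),0)]
for k,v in R_.items():
    print(k,[(x[1][0].round(1),x[1][1]) for x in v]);
    print("   all",*tri([(a,b[0],c) for a,b,c in v]), "wrist",tri([(a,b[0],c) for a,b,c in v[:2]])[0].round(0))
A=cv2.resize(f["image"][170:275,270:360],None,fx=4,fy=4,interpolation=3)
B=cv2.resize(t["image"][105:165,325:400],None,fx=5,fy=5,interpolation=3)
im=np.zeros((420,760,3),np.uint8);im[:420,:360]=A;im[:300,375:750]=B
cv2.imwrite("pics/pile.png",im[:,:,::-1])
E
```

```text
brown [(array([311.9, 205.9]), array([45.3, 66.9])), (array([235.6, 116.7]), array([37.8, 38.8])), (array([301. , 170.3]), array([16.6, 17.6]))]
   all [539.1509239  -59.33405605 173.35664379] [4.5 4.9 3.4] wrist [540. -61. 173.]
blue [(array([251.2, 122.2]), array([27.1, 27.2])), (array([179.4,  54.5]), array([25.8, 27.6])), (array([267.7, 199. ]), array([13.9, 14.1]))]
   all [474.61529887  15.03852045 108.7148276 ] [0.3 0.6 0.9] wrist [475.  15. 110.]
white [(array([308. ,  65.3]), array([29.9, 31.3])), (array([240.5, 171.7]), array([13.1, 13.9]))]
   all [534.03123453  79.26822661 138.4466925 ] [0.3 0.3] wrist [534.  79. 138.]
```

View pics/pile.png

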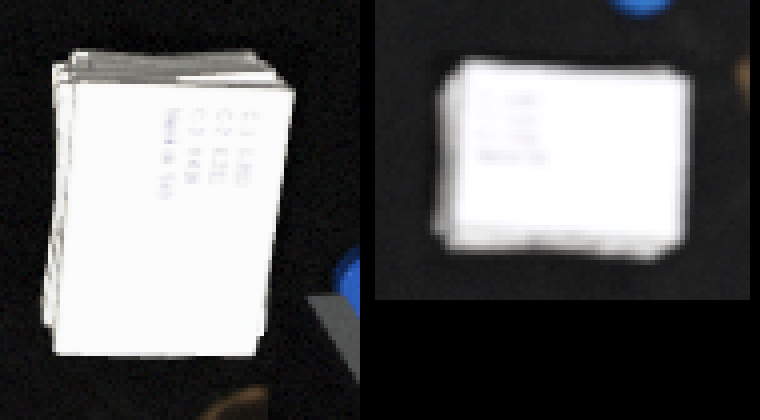

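```bash
python3 - <<'E'
from h import *
f=load("wrist2");g=load("wrist1");t=load("top0")
print("brown",tri([(f,(236.5,114.5),1),(t,(301,170.3),0),(g,(313.5,194),1)]))
W=[(289.3,190.8),(343.3,192),(334,258.8),(283.3,258.5)];T=[(339.6,151),(343,117.4),(388,120),(387,153)]
Q=[]
for w,p in zip(W,T):
    X,e=tri([(f,w,1),(t,p,0)]);Q.append(X);print(X.round(1),e)
c=np.mean(Q,0);print("mean",c,tri([(f,np.mean(W,0),1),(t,np.mean(T,0),0)]))
for z in(18,24,30,36,42,48,54):
    P=plane(f,W,z,1)[:,:2];print(z,P.mean(0).round(1),[round(np.linalg.norm(P[i]-P[(i+1)%4]),1) for i in range(4)], plane(t,T,z)[:,:2].mean(0).round(1),round(float(np.arctan2(P[1]-P[0],1)[1]),3))
E
```

```text
brown (array([541.91681151, -58.04366038, 148.90155097]), array([1.9, 2.6, 1.1]))
[ 607.5 -167.    44. ] [3.6 3.6]
[ 694.  -174.1   34.6] [1.2 1.2]
[ 691.1 -290.4   31.4] [1.1 1.1]
[ 606.8 -291.3   22.8] [1.1 1.1]
mean [ 649.86191826 -230.71763723   33.1933834 ] (array([ 652.48235248, -233.88723868,   17.72238321]), array([1.2, 1.2]))
18 [ 654.8 -236.8] [np.float64(86.4), np.float64(119.6), np.float64(88.0), np.float64(118.2)] [ 651.3 -233.8] -1.136
24 [ 653.5 -234.2] [np.float64(85.2), np.float64(117.9), np.float64(86.8), np.float64(116.6)] [ 650.1 -232.3] -1.131
30 [ 652.2 -231.6] [np.float64(84.0), np.float64(116.2), np.float64(85.6), np.float64(115.0)] [ 648.9 -230.9] -1.126
36 [ 650.9 -229. ] [np.float64(82.8), np.float64(114.6), np.float64(84.4), np.float64(113.3)] [ 647.6 -229.5] -1.12
42 [ 649.7 -226.3] [np.float64(81.6), np.float64(112.9), np.float64(83.2), np.float64(111.7)] [ 646.4 -228.1] -1.114
48 [ 648.4 -223.7] [np.float64(80.4), np.float64(111.3), np.float64(82.0), np.float64(110.1)] [ 645.2 -226.7] -1.108
54 [ 647.1 -221.1] [np.float64(79.2), np.float64(109.6), np.float64(80.7), np.float64(108.4)] [ 643.9 -225.2] -1.102
```

Brown is at about (540,-59) and the pile centre at about (649,-229), z about 36 to 40; I'll refine the pile later. Grasping the brown bottle by its cap.

```bash
python3 -m crank '[[0.03,-0.01,0,0,0,0,0],[0.061,-0.02,0.02,0,0,0,0],[0.061,-0.02,0.06,0,0,0,0],[0.061,-0.02,0.10,0,0,0,0],[0.061,-0.02,0.13,0,0,0,0]]' 40
python3 -m crank '[[0,0,0.03,0,0,0,0],[0,0,0.053,0,0,0,0],[0,0,0.053,0,0,0,0],[0,0,0.053,0,0,0,0.3],[0,0,0.053,0,0,0,0.4]]'
python3 -m crank '[[0,0,0,0,0,0,0.5],[0,0,0,0,0,0,0.7],[0,0,0,0,0,0,1],[0,0,0,0,0,0,1],[0,0,0,0,0,0,1]]'
```

```text
clock: 3.65
eef_pos: [538.0, -57.5, 198.4]
tcp_rot: [-3.14, -0.0, 1.571]
contact_force: [0.5, 0.7, -0.8]
opening: 1.003
grasp_force: 0.0
clock: 4.15
eef_pos: [540.7, -58.4, 148.9]
tcp_rot: [3.14, 0.0, 1.571]
contact_force: [0.9, 0.1, 0.6]
opening: 0.694
grasp_force: 0.0
clock: 4.65
eef_pos: [541.1, -58.5, 148.9]
tcp_rot: [3.139, 0.0, 1.571]
contact_force: [0.0, 0.9, 6.6]
opening: 0.462
grasp_force: 39.7
```

```bash
python3 -m crank '[[0,0,-0.010,0,0,0,1],[0,0,-0.04,0,0,0,1],[0,0,-0.08,0,0,0,1],[0,0,-0.12,0,0,0,1],[0,0,-0.15,0,0,0,1]]' 60
python3 -m crank '[[0.02,0,-0.01,0,0,0,1],[0.05,0.005,-0.01,0,0,0,1],[0.09,0.01,-0.01,0,0,0,1],[0.13,0.015,-0.01,0,0,0,1],[0.17,0.02,-0.01,0,0,0,1]]'
python3 -m crank '[[0.04,0.004,0,0,0,0,1],[0.08,0.008,0,0,0,0,1],[0.12,0.012,0,0,0,0,1],[0.16,0.016,0,0,0,0,1],[0.20,0.02,0,0,0,0,1]]'
python3 -m crank '[[0.025,0,0,0,0,0,1],[0.039,0,0,0,0,0,1],[0.044,0,0,0,0,0,1],[0.044,0,0,0,0,0,1]]'
python3 - <<'E'
from h import *
f=grab("wrist","3");h=grab("scene","3");t=grab("top","3")
im=np.hstack([cv2.resize(h["image"],(400,300)),cv2.resize(t["image"],(400,300))]);im=np.vstack([im,np.zeros_like(im)])
im[300:,:400]=cv2.resize(f["image"],(400,300));cv2.imwrite("pics/s3.png",im[:,:,::-1])
W=cv2.inRange(cv2.cvtColor(f["image"],cv2.COLOR_RGB2HSV),(100,150,60),(125,255,255))
c=max(cv2.findContours(W,0,2)[0],key=cv2.contourArea);print(cv2.boundingRect(c))
E
```

```text
clock: 5.15
eef_pos: [540.1, -58.5, 300.4]
tcp_rot: [3.14, 0.0, 1.571]
contact_force: [0.3, 0.2, -3.8]
opening: 0.449
grasp_force: 62.1
clock: 5.65
eef_pos: [559.6, 112.8, 307.8]
tcp_rot: [-3.141, 0.0, 1.57]
contact_force: [1.4, -0.6, -4.9]
opening: 0.446
grasp_force: 61.9
clock: 6.15
eef_pos: [579.5, 312.9, 307.6]
tcp_rot: [-3.141, 0.0, 1.571]
contact_force: [1.3, -1.1, -4.5]
opening: 0.449
grasp_force: 61.9
clock: 6.55
eef_pos: [579.9, 355.1, 307.2]
tcp_rot: [-3.141, 0.001, 1.571]
contact_force: [0.3, 0.1, -4.8]
opening: 0.452
grasp_force: 61.8
(168, 122, 126, 118)
```

View pics/s3.png

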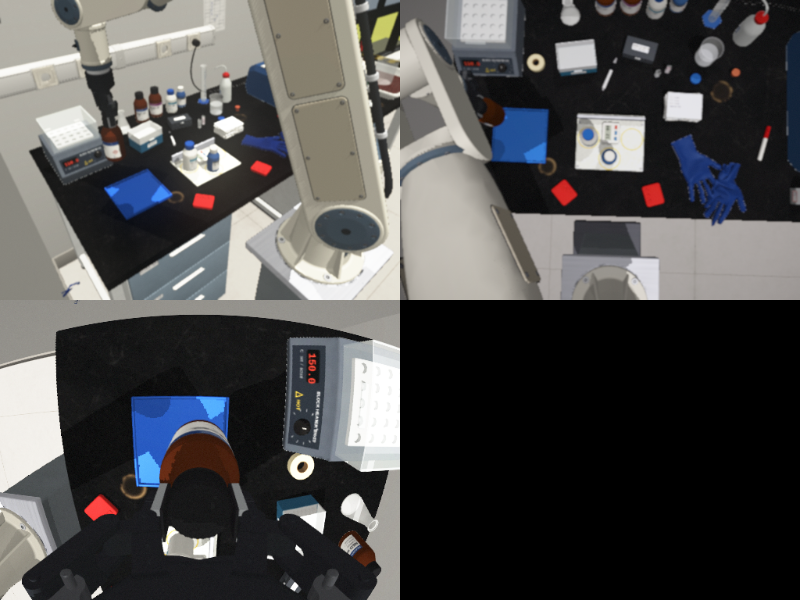

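Brown hangs upright in the grip at full-resolution wrist pixel ≈(260,215), over the tray's back-left area. The tray's top corners are at ≈(169,124) and (292,124). Lowering.

```bash
python3 - <<'E'
from h import *
print(plane(load("wrist3"),[(169,124),(292,124)],12,1).round(0))
E
python3 -m crank '[[0,0,0.04,0,0,0,1],[0,0,0.08,0,0,0,1],[0,0,0.12,0,0,0,1],[0,0,0.145,0,0,0,1],[0,0,0.154,0,0,0,1]]'
python3 -m crank '[[0,0,0.003,0,0,0,1],[0,0,0.005,0,0,0,1],[0,0,0.007,0,0,0,1],[0,0,0.007,0,0,0,1],[0,0,0.007,0,0,0,1]]'
```

```text
[[456. 406.  12.]
 [632. 404.  12.]]
clock: 7.2
eef_pos: [578.8, 353.4, 150.3]
tcp_rot: [-3.137, 0.003, 1.57]
contact_force: [-0.5, -0.2, -5.3]
opening: 0.451
grasp_force: 61.6
clock: 7.7
eef_pos: [581.2, 356.2, 148.1]
tcp_rot: [3.139, -0.002, 1.571]
contact_force: [0.8, 0.3, 2.9]
opening: 0.449
grasp_force: 62.4
```

```bash
python3 -m crank '[[0,0,0,0,0,0,0.4],[0,0,0,0,0,0,0],[0,0,0,0,0,0,0],[0,0,-0.03,0,0,0,0],[0,0,-0.07,0,0,0,0]]' 40
python3 -m crank '[[-0.01,0,-0.03,0,0,0,0],[-0.05,-0.008,-0.03,0,0,0,0],[-0.095,-0.016,-0.03,0,0,0,0],[-0.14,-0.024,-0.03,0,0,0,0],[-0.185,-0.032,-0.03,0,0,0,0]]'
python3 -m crank '[[-0.045,-0.007,0,0,0,0,0],[-0.08,-0.013,0,0,0,0,0],[-0.0905,-0.013,0.02,0,0,0,0],[-0.0905,-0.013,0.05,0,0,0,0],[-0.0905,-0.013,0.09,0,0,0,0]]'
python3 - <<'E'
from h import *
f=grab("wrist","4");t=grab("top","4");h=grab("scene","4")
im=np.hstack([cv2.resize(h["image"],(400,300)),cv2.resize(f["image"],(400,300))]);cv2.imwrite("pics/s4.png",im[:,:,::-1])
E
```

```text
clock: 8.2
eef_pos: [578.7, 354.7, 214.6]
tcp_rot: [-3.137, 0.003, 1.571]
contact_force: [1.2, 0.8, 0.2]
opening: 0.996
grasp_force: 0.0
clock: 8.7
eef_pos: [547.4, 169.1, 246.4]
tcp_rot: [3.141, 0.0, 1.571]
contact_force: [0.8, 0.1, 0.1]
opening: 1.0
grasp_force: 0.0
clock: 9.2
eef_pos: [536.4, 79.5, 157.1]
tcp_rot: [3.137, -0.001, 1.57]
contact_force: [1.3, 0.3, -0.8]
opening: 1.004
grasp_force: 0.0
```

View pics/s4.png

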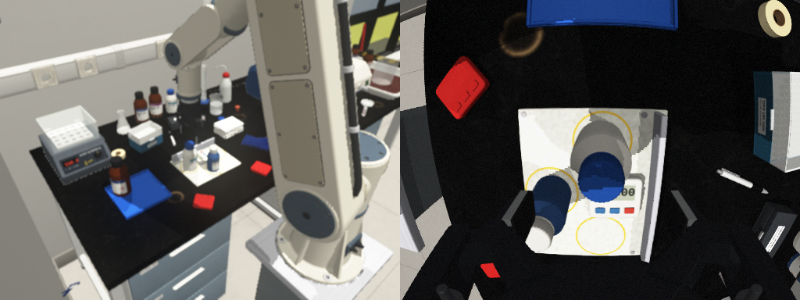

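Brown stands in the tray at scene (120,175) of the half image. The white bottle's cap is centred between the fingers at wrist (601,178). Gripping.

```bash
python3 -m crank '[[0,0,0.02,0,0,0,0],[0,0,0.036,0,0,0,0],[0,0,0.036,0,0,0,0.3],[0,0,0.036,0,0,0,0.45],[0,0,0.036,0,0,0,0.6]]' 40
python3 -m crank '[[0,0,0,0,0,0,0.8],[0,0,0,0,0,0,1],[0,0,0,0,0,0,1],[0,0,0,0,0,0,1],[0,0,0,0,0,0,1]]'
python3 -m crank '[[0,0,-0.010,0,0,0,1],[0,0,-0.03,0,0,0,1],[0,0,-0.05,0,0,0,1],[0,0,-0.05,0,0,0,1]]' 50
```

```text
clock: 9.85
eef_pos: [536.2, 80.3, 122.0]
tcp_rot: [3.139, -0.0, 1.571]
contact_force: [-0.1, -0.1, 1.0]
opening: 0.513
grasp_force: 0.0
clock: 10.35
eef_pos: [536.3, 80.3, 122.0]
tcp_rot: [3.139, -0.001, 1.571]
contact_force: [-0.7, 1.7, 6.4]
opening: 0.41
grasp_force: 39.2
clock: 10.75
eef_pos: [536.8, 80.3, 173.4]
tcp_rot: [3.137, -0.001, 1.571]
contact_force: [0.4, 0.4, -1.7]
opening: 0.399
grasp_force: 50.2
```

```bash
python3 -m crank '[[0.02,0.005,0,0,0,0,1],[0.06,0.015,0,0,0,0,1],[0.10,0.025,0,0,0,0,1],[0.14,0.035,0,0,0,0,1],[0.17,0.045,0,0,0,0,1]]' 50
python3 -m crank '[[0.018,0.003,0,0,0,0,1],[0.0225,0.003,0,0,0,0,1],[0.0225,0.003,0.02,0,0,0,1],[0.0225,0.003,0.035,0,0,0,1],[0.0225,0.003,0.044,0,0,0,1]]'
python3 -m crank '[[0,0,0.003,0,0,0,1],[0,0,0.005,0,0,0,1],[0,0,0.007,0,0,0,1],[0,0,0.007,0,0,0,1],[0,0,0.007,0,0,0,1]]'
```

```text
clock: 11.25
eef_pos: [579.9, 252.2, 169.6]
tcp_rot: [-3.141, -0.0, 1.571]
contact_force: [0.6, -1.8, -1.4]
opening: 0.407
grasp_force: 50.3
clock: 11.75
eef_pos: [581.9, 271.1, 124.4]
tcp_rot: [-3.139, 0.001, 1.57]
contact_force: [-0.3, -0.0, -1.7]
opening: 0.405
grasp_force: 50.4
clock: 12.25
eef_pos: [583.4, 272.7, 121.0]
tcp_rot: [3.141, -0.001, 1.571]
contact_force: [-3.6, 0.0, 5.6]
opening: 0.405
grasp_force: 51.0
```

```bash
python3 -m crank '[[0,0,0,0,0,0,0.4],[0,0,0,0,0,0,0],[0,0,0,0,0,0,0],[0,0,-0.03,0,0,0,0],[0,0,-0.07,0,0,0,0]]' 40
python3 -m crank '[[-0.03,-0.01,-0.03,0,0,0,0],[-0.07,-0.03,-0.03,0,0,0,0],[-0.11,-0.05,-0.03,0,0,0,0],[-0.15,-0.07,-0.03,0,0,0,0],[-0.19,-0.09,-0.03,0,0,0,0]]'
python3 -m crank '[[-0.04,-0.015,0,0,0,0,0],[-0.068,-0.02,0,0,0,0,0],[-0.068,-0.02,0.03,0,0,0,0],[-0.068,-0.02,0.06,0,0,0,0],[-0.068,-0.02,0.06,0,0,0,0]]'
python3 - <<'E'
from h import *
f=grab("wrist","5");h=grab("scene","5")
im=np.hstack([cv2.resize(h["image"],(400,300)),cv2.resize(f["image"],(400,300))]);cv2.imwrite("pics/s5.png",im[:,:,::-1])
E
```

```text
clock: 12.75
eef_pos: [581.8, 271.9, 187.9]
tcp_rot: [-3.138, 0.002, 1.571]
contact_force: [0.4, 0.4, 0.7]
opening: 1.0
grasp_force: 0.0
clock: 13.25
eef_pos: [492.2, 81.2, 219.5]
tcp_rot: [3.141, 0.0, 1.571]
contact_force: [-0.0, -1.3, 0.0]
opening: 1.0
grasp_force: 0.0
clock: 13.75
eef_pos: [470.8, 14.1, 156.7]
tcp_rot: [-3.136, 0.0, 1.57]
contact_force: [-0.5, 0.2, 0.0]
opening: 0.995
grasp_force: 0.0
```

View pics/s5.png

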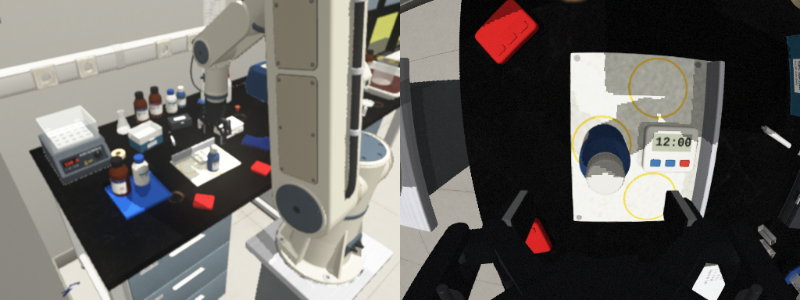

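Brown and white stand in the tray. The blue bottle's cap is about 3 mm to +x of the finger middle, so I'll correct by 2 mm and grip.

```bash
python3 -m crank '[[0,0.002,0.02,0,0,0,0],[0,0.002,0.04,0,0,0,0],[0,0.002,0.051,0,0,0,0.2],[0,0.002,0.051,0,0,0,0.45],[0,0.002,0.051,0,0,0,0.6]]' 40
python3 -m crank '[[0,0,0,0,0,0,0.8],[0,0,0,0,0,0,1],[0,0,0,0,0,0,1],[0,0,0,0,0,0,1],[0,0,0,0,0,0,1]]'
python3 -m crank '[[0,0,-0.010,0,0,0,1],[0,0,-0.03,0,0,0,1],[0,0,-0.05,0,0,0,1],[0,0,-0.05,0,0,0,1]]' 50
```

```text
clock: 14.35
eef_pos: [475.7, 14.7, 109.2]
tcp_rot: [3.141, -0.0, 1.571]
contact_force: [-0.2, -0.3, -1.1]
opening: 0.52
grasp_force: 0.0
clock: 14.85
eef_pos: [475.9, 14.6, 109.5]
tcp_rot: [3.14, -0.0, 1.571]
contact_force: [-0.4, -0.0, 7.0]
opening: 0.359
grasp_force: 39.4
clock: 15.25
eef_pos: [476.8, 14.6, 161.1]
tcp_rot: [3.137, -0.0, 1.571]
contact_force: [0.3, 0.5, -1.9]
opening: 0.354
grasp_force: 49.8
```

```bash
python3 -m crank '[[0.02,0.003,0,0,0,0,1],[0.06,0.006,0,0,0,0,1],[0.10,0.009,0,0,0,0,1],[0.14,0.012,0,0,0,0,1],[0.18,0.015,0,0,0,0,1]]' 50
python3 -m crank '[[0.04,0.003,0,0,0,0,1],[0.08,0.006,0,0,0,0,1],[0.11,0.008,0,0,0,0,1],[0.12,0.008,0,0,0,0,1],[0.12,0.008,0.02,0,0,0,1]]'
python3 -m crank '[[0,0,0.015,0,0,0,1],[0,0,0.024,0,0,0,1],[0,0,0.029,0,0,0,1],[0,0,0.031,0,0,0,1],[0,0,0.031,0,0,0,1]]'
python3 -m crank '[[0,0,0,0,0,0,0.5],[0,0,0,0,0,0,0.4],[0,0,0,0,0,0,0.4],[0,0,-0.03,0,0,0,0.4],[0,0,-0.07,0,0,0,0.3]]' 40
python3 -m crank '[[-0.02,0,-0.05,0,0,0,0],[-0.05,0,-0.09,0,0,0,0],[-0.09,0.01,-0.09,0,0,0,0],[-0.13,0.02,-0.09,0,0,0,0],[-0.17,0.03,-0.09,0,0,0,0]]'
python3 - <<'E'
from h import *
f=grab("wrist","6");h=grab("scene","6")
im=np.hstack([cv2.resize(h["image"],(400,300)),cv2.resize(f["image"],(400,300))]);cv2.imwrite("pics/s6.png",im[:,:,::-1])
E
```

```text
clock: 15.75
eef_pos: [489.7, 196.0, 157.9]
tcp_rot: [-3.141, 0.0, 1.571]
contact_force: [0.2, -1.4, -2.1]
opening: 0.357
grasp_force: 49.8
clock: 16.25
eef_pos: [499.2, 316.8, 139.7]
tcp_rot: [3.138, -0.002, 1.573]
contact_force: [0.6, -0.5, -1.1]
opening: 0.355
grasp_force: 49.8
clock: 16.75
eef_pos: [497.9, 314.1, 108.7]
tcp_rot: [-3.141, -0.0, 1.57]
contact_force: [-5.6, -1.9, 13.0]
opening: 0.357
grasp_force: 51.2
clock: 17.25
eef_pos: [496.9, 313.6, 176.0]
tcp_rot: [-3.138, 0.002, 1.571]
contact_force: [0.3, 0.2, -0.5]
opening: 0.702
grasp_force: 0.0
clock: 17.75
eef_pos: [528.4, 143.1, 268.0]
tcp_rot: [3.14, -0.0, 1.571]
contact_force: [0.6, 0.1, -1.1]
opening: 0.997
grasp_force: 0.0
```

View pics/s6.png

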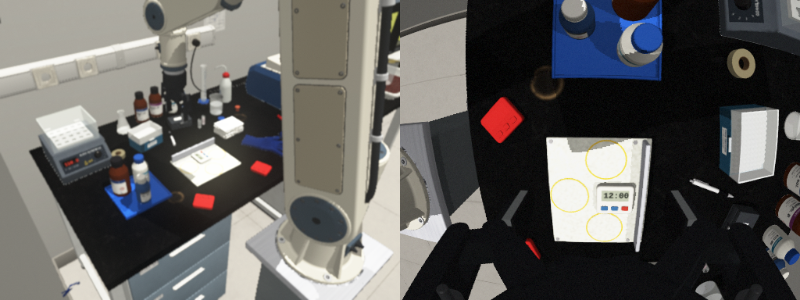

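All three bottles stand in the tray and the timer is free at half-image (615,197). Next: turn the tool so it closes along y, and look at the timer from above.

```bash
python3 -m crank '[[-0.04,0.008,0.02,0,0,0,0],[-0.08,0.016,0.04,0,0,0,0],[-0.12,0.024,0.06,0,0,0,0],[-0.134,0.024,0.067,0,0,0,0],[-0.134,0.024,0.067,0,0,0.1,0]]'
python3 -m crank '[[0,0,0,0,0,0.14,0],[0,0,0,0,0,0.28,0],[0,0,0,0,0,0.42,0],[0,0,0,0,0,0.56,0],[0,0,0,0,0,0.70,0]]'
python3 -m crank '[[0,0,0,0,0,0.14,0],[0,0,0,0,0,0.28,0],[0,0,0,0,0,0.42,0],[0,0,0,0,0,0.56,0],[0,0,0,0,0,0.70,0]]'
python3 -m crank '[[0,0,0,0,0,0.07,0],[0,0,0,0,0,0.07,0],[0,0,0,0,0,0.07,0]]'
python3 - <<'E'
from h import *
f=grab("wrist","7");g=load("wrist1")
p=proj(f,(552,10,20),1)[0];print(p, f["position"])
x,y=(p-55).round().astype(int);print(x,y)
A=cv2.resize(f["image"][y:y+110,x:x+110],None,fx=4,fy=4,interpolation=3)
B=cv2.resize(g["image"][90:150,275:340],None,fx=5,fy=5,interpolation=3)
im=np.zeros((440,780,3),np.uint8);im[:A.shape[0],:A.shape[1]]=A;im[:300,450:775]=B;cv2.imwrite("pics/t7.png",im[:,:,::-1])
E
```

```text
clock: 18.35
eef_pos: [551.3, 8.9, 198.8]
tcp_rot: [-3.139, 0.0, 1.468]
contact_force: [-0.5, 0.5, 1.0]
opening: 1.0
grasp_force: 0.0
clock: 18.85
eef_pos: [552.1, 11.4, 200.4]
tcp_rot: [-3.141, -0.0, 0.765]
contact_force: [0.6, -0.1, -0.5]
opening: 1.002
grasp_force: 0.0
clock: 19.35
eef_pos: [552.1, 11.4, 200.4]
tcp_rot: [-3.141, -0.0, 0.065]
contact_force: [-0.2, 0.2, -0.8]
opening: 0.996
grasp_force: 0.0
clock: 19.65
eef_pos: [552.1, 11.1, 200.4]
tcp_rot: [-3.141, -0.0, 0.003]
contact_force: [0.4, 0.1, 0.4]
opening: 1.003
grasp_force: 0.0
[256.11546299 176.95061215] [626.81214782  11.86375162 323.287708  ]
201 122
```

View pics/t7.png

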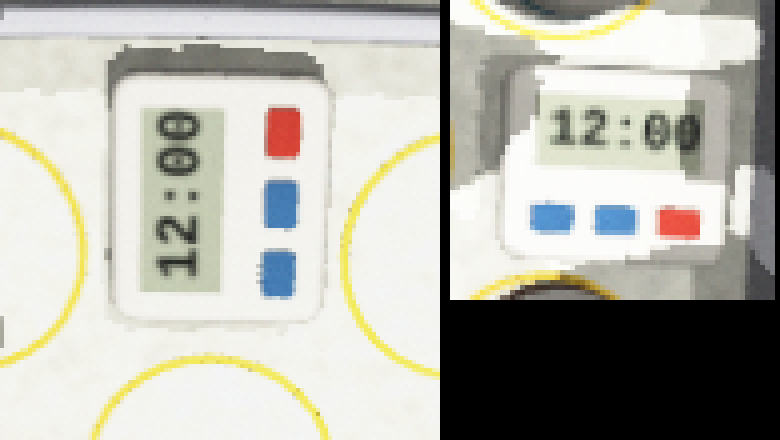

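```bash
python3 - <<'E'
from h import *
f=load("wrist7");g=load("wrist1")
a=lambda p:np.array(p)/4+(201,122)
b=lambda x,y:((x-450)/5+275,y/5+90)
for p,q in(((283,132),b(678,222)),((281,204),b(616,219)),((279,273),b(552,218))):print(tri([(f,a(p),1),(g,q,1)]))
C=plane(f,a([(115,72),(328,75),(322,322),(112,320)]),20,1);print(C.round(1),C.mean(0))
C2=plane(g,[b(510,65),b(728,75),b(725,258),b(502,252)],20,1);print(C2.round(1),C2.mean(0))
E
```

```text
(array([575.75495229,  -5.87588339,  21.67463162]), array([0.1, 0.1]))
(array([556.92106776,  -5.55594094,  22.47525975]), array([0.1, 0.1]))
(array([538.06078796,  -5.59582323,  21.97289899]), array([0.1, 0.1]))
[[591.   37.2  20. ]
 [590.5 -17.4  20. ]
 [523.7 -17.6  20. ]
 [524.1  39.1  20. ]] [557.34461761  10.3338928   20.        ]
[[525.1  38.7  20. ]
 [589.8  38.4  20. ]
 [591.1 -16.3  20. ]
 [523.8 -16.2  20. ]] [557.45395617  11.16779359  20.        ]
```

Timer centre is (557.4,10.7). The buttons triangulate to z = 22 mm, as expected (6+16), and it is aligned with the axes. Descending.

```bash
python3 -m crank '[[0.003,0,0.03,0,0,0,0],[0.005,0,0.07,0,0,0,0],[0.005,0,0.11,0,0,0,0],[0.005,0,0.15,0,0,0,0],[0.005,0,0.168,0,0,0,0]]' 30
python3 -m crank '[[0,0,0.005,0,0,0,0],[0,0,0.011,0,0,0,0],[0,0,0.011,0,0,0,0],[0,0,0.011,0,0,0,0.1],[0,0,0.011,0,0,0,0.2]]'
```

```text
clock: 20.2
eef_pos: [555.1, 10.7, 29.1]
tcp_rot: [-3.142, 0.004, 0.002]
contact_force: [0.7, -0.5, 0.7]
opening: 1.002
grasp_force: 0.0
clock: 20.7
eef_pos: [557.9, 10.6, 22.4]
tcp_rot: [-3.142, -0.002, 0.001]
contact_force: [0.2, 0.4, -0.6]
opening: 0.808
grasp_force: 0.0
```

```bash
python3 -m crank '[[0,0,0.001,0,0,0,0.25],[0,0,0.001,0,0,0,0.3],[0,0,0.001,0,0,0,0.5],[0,0,0.001,0,0,0,0.7],[0,0,0.001,0,0,0,0.7]]' 30
python3 -m crank '[[0,0,-0.003,0,0,0,0.7],[0,0,-0.010,0,0,0,0.7],[0,0,-0.03,0,0,0,0.7],[0,0,-0.06,0,0,0,0.7],[0,0,-0.08,0,0,0,0.7]]'
```

```text
clock: 21.2
eef_pos: [557.3, 10.6, 20.9]
tcp_rot: [-3.142, -0.0, 0.001]
contact_force: [-1.4, -0.9, 5.8]
opening: 0.669
grasp_force: 31.7
clock: 21.7
eef_pos: [557.5, 10.6, 102.2]
tcp_rot: [-3.142, -0.001, 0.001]
contact_force: [0.3, 0.2, -0.3]
opening: 0.673
grasp_force: 32.5
```

Timer held. Looking at the pile from close by before placing.

```bash
python3 -m crank '[[0.006,0.02,-0.02,0,0,0,0.7],[0.015,0.06,-0.05,0,0,0,0.7],[0.025,0.10,-0.07,0,0,0,0.7],[0.033,0.14,-0.07,0,0,0,0.7],[0.033,0.15,-0.07,0,0,0,0.7]]'
python3 -m crank '[[0,0,0,0,0,0,0.7],[0,0,0,0,0,0,0.7]]'
python3 - <<'E'
from h import *
f=grab("wrist","8")
p=proj(f,(649,-228,38),1)[0];print(p,f["position"])
x,y=(p-70).round().astype(int).clip(0);print(x,y)
A=cv2.resize(f["image"][y:y+140,x:x+150],None,fx=4,fy=4,interpolation=3);cv2.imwrite("pics/p8.png",A[:,:,::-1])
E
```

```text
clock: 22.2
eef_pos: [591.5, -143.1, 171.9]
tcp_rot: [3.14, -0.003, -0.001]
contact_force: [-0.3, -0.4, -1.3]
opening: 0.673
grasp_force: 32.5
clock: 22.4
eef_pos: [589.5, -138.6, 169.9]
tcp_rot: [-3.141, 0.001, 0.0]
contact_force: [0.8, -1.3, 0.2]
opening: 0.673
grasp_force: 32.5
[356.35404152 125.26946856] [ 664.3296077  -138.12609594  292.69195571]
286 55
```

View pics/p8.png

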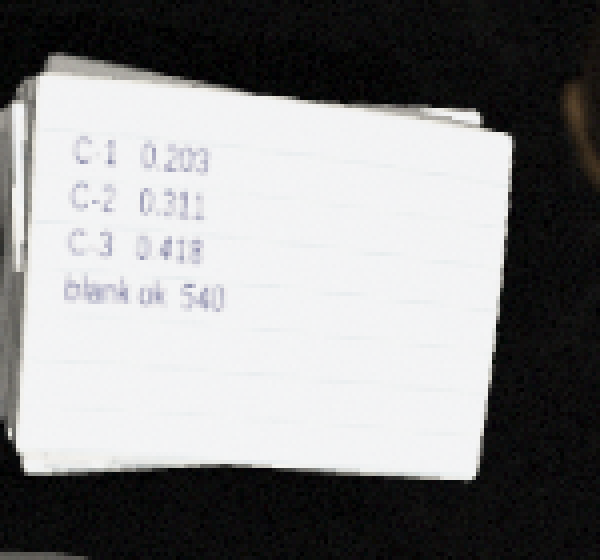

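```bash
python3 - <<'E'
from h import *
f=load("wrist2");g=load("wrist8")
W=[(289.3,190.8),(343.3,192),(334,258.8),(283.3,258.5)]
V=np.array([(25,473),(37,72),(513,135),(475,480)])/4+(286,55)
Q=[]
for w,v in zip(W,V):
    X,e=tri([(f,w,1),(g,v,1)]);Q.append(X);print(X.round(1),e)
print(np.mean(Q,0))
for z in(24,30,36,42,48,54):
    P=plane(g,V,z,1)[:,:2];print(z,P.mean(0).round(1),[round(float(np.linalg.norm(P[i]-P[(i+1)%4])),1) for i in range(4)])
E
```

```text
[ 609.  -167.6   53.2] [1.9 1.9]
[ 691.9 -171.1   43.6] [0.5 0.5]
[ 686.3 -279.    50.3] [0.2 0.2]
[ 605.7 -279.8   43.3] [0.2 0.2]
[ 648.23219008 -224.38811006   47.62119414]
24 [ 646.2 -232.9] [92.4, 120.0, 87.6, 117.3]
30 [ 646.6 -230.8] [90.3, 117.3, 85.6, 114.7]
36 [ 647.  -228.7] [88.3, 114.6, 83.7, 112.1]
42 [ 647.4 -226.6] [86.2, 112.0, 81.7, 109.5]
48 [ 647.8 -224.5] [84.1, 109.3, 79.8, 106.8]
54 [ 648.2 -222.4] [82.1, 106.6, 77.8, 104.2]
```

The pile top is at z ≈ 42–48, centre ≈ (647.5,-225.5). Moving over it and lowering until I feel contact.

```bash
python3 -m crank '[[0.02,0.03,0,0,0,0,0.7],[0.045,0.066,0,0,0,0,0.7],[0.0575,0.0855,0,0,0,0,0.7],[0.0575,0.0855,0.03,0,0,0,0.7],[0.0575,0.0855,0.06,0,0,0,0.7]]'
python3 -m crank '[[0,0,0.02,0,0,0,0.7],[0,0,0.035,0,0,0,0.7],[0,0,0.040,0,0,0,0.7],[0,0,0.040,0,0,0,0.7],[0,0,0.040,0,0,0,0.7]]'
python3 -m crank '[[0,0,0.002,0,0,0,0.7],[0,0,0.004,0,0,0,0.7],[0,0,0.004,0,0,0,0.7]]'
python3 -m crank '[[0,0,0.002,0,0,0,0.7],[0,0,0.003,0,0,0,0.7],[0,0,0.003,0,0,0,0.7]]'
```

```text
clock: 22.95
eef_pos: [648.7, -224.0, 110.0]
tcp_rot: [3.141, -0.002, 0.002]
contact_force: [-0.4, 0.0, -1.5]
opening: 0.669
grasp_force: 32.5
clock: 23.45
eef_pos: [648.5, -224.7, 71.3]
tcp_rot: [3.141, -0.001, 0.001]
contact_force: [-0.9, 0.7, -0.8]
opening: 0.675
grasp_force: 32.5
clock: 23.75
eef_pos: [647.8, -225.0, 66.5]
tcp_rot: [3.141, -0.0, 0.001]
contact_force: [0.4, -0.1, -1.7]
opening: 0.673
grasp_force: 32.5
clock: 24.05
eef_pos: [647.6, -224.9, 63.0]
tcp_rot: [-3.141, 0.0, 0.001]
contact_force: [-0.5, 0.3, 0.3]
opening: 0.67
grasp_force: 32.5
```

```bash
for i in 1 2; do :; done
python3 -m crank '[[0,0,0.0015,0,0,0,0.7],[0,0,0.0015,0,0,0,0.7]]'
python3 -m crank '[[0,0,0.0015,0,0,0,0.7],[0,0,0.0015,0,0,0,0.7]]'
```

```text
clock: 24.25
eef_pos: [647.7, -224.9, 61.5]
tcp_rot: [-3.141, 0.0, 0.001]
contact_force: [0.6, -0.3, 0.1]
opening: 0.673
grasp_force: 32.5
clock: 24.45
eef_pos: [647.6, -224.8, 60.0]
tcp_rot: [-3.141, 0.0, 0.001]
contact_force: [0.0, -0.3, -1.8]
opening: 0.67
grasp_force: 32.5
```

```bash
python3 -m crank '[[0,0,0.0015,0,0,0,0.7],[0,0,0.0015,0,0,0,0.7]]'
```

```text
clock: 24.65
eef_pos: [647.7, -224.8, 58.6]
tcp_rot: [-3.141, 0.0, 0.001]
contact_force: [-0.4, 0.2, -1.0]
opening: 0.669
grasp_force: 32.5
```

```bash
python3 -m crank '[[0,0,0.0015,0,0,0,0.7],[0,0,0.0015,0,0,0,0.7]]'; python3 -m crank '[[0,0,0.001,0,0,0,0.7],[0,0,0.001,0,0,0,0.7]]'
```

```text
clock: 24.85
eef_pos: [647.9, -224.9, 57.8]
tcp_rot: [3.142, -0.0, 0.001]
contact_force: [-1.2, -0.0, 3.9]
opening: 0.672
grasp_force: 33.1
clock: 25.05
eef_pos: [647.9, -224.9, 57.7]
tcp_rot: [3.142, -0.0, 0.001]
contact_force: [-4.7, 2.7, 13.3]
opening: 0.676
grasp_force: 34.0
```

Contact at pile top z ≈ 42.5, which matches the pile's apparent size. Relaxing, then opening.

```bash
python3 -m crank '[[0,0,-0.001,0,0,0,0.7],[0,0,-0.001,0,0,0,0.25],[0,0,-0.001,0,0,0,0.15],[0,0,-0.001,0,0,0,0],[0,0,-0.001,0,0,0,0]]'
python3 -m crank '[[0,0,-0.02,0,0,0,0],[0,0,-0.06,0,0,0,0],[0,0,-0.10,0,0,0,0],[0,0,-0.15,0,0,0,0],[-0.03,-0.02,-0.19,0,0,0,0]]'
python3 - <<'E'
from h import *
f=grab("wrist","9");t=grab("top","9");h=grab("scene","9")
p=proj(f,(648,-226,42),1)[0];x,y=(p-60).round().astype(int).clip(0);print(x,y)
A=cv2.resize(f["image"][y:y+120,x:x+120],None,fx=4,fy=4,interpolation=3)
B=cv2.resize(h["image"][120:280,120:350],(320,222),interpolation=3)
im=np.zeros((480,800,3),np.uint8);im[:A.shape[0],:A.shape[1]]=A;im[:222,480:]=B;cv2.imwrite("pics/p9.png",im[:,:,::-1])
E
```

```text
clock: 25.55
eef_pos: [647.7, -224.9, 57.1]
tcp_rot: [-3.142, 0.0, 0.001]
contact_force: [0.5, 0.8, -0.8]
opening: 0.999
grasp_force: 0.0
clock: 26.05
eef_pos: [622.6, -207.9, 247.6]
tcp_rot: [3.14, -0.005, 0.0]
contact_force: [0.8, -0.7, 0.8]
opening: 1.0
grasp_force: 0.0
211 90
```

View pics/p9.png

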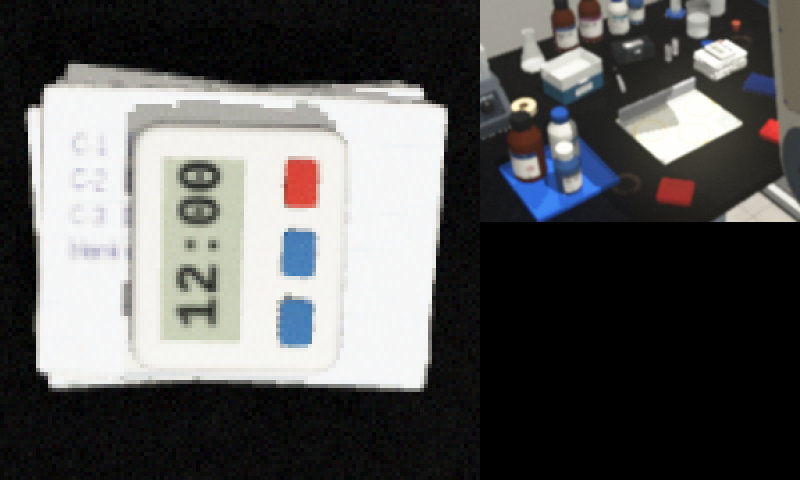

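```bash
python3 - <<'E'
from h import *
f=load("wrist9")
a=lambda p,z:plane(f,np.array(p)/4+(211,90),z,1)
P=a([(45,87),(446,105),(424,390),(50,387)],42.5);T=a([(133,125),(345,130),(338,370),(130,368)],56.5)
print(P.round(1),T.round(1),P.mean(0),T.mean(0),[np.linalg.norm(P[i]-P[i-1]).round(1) for i in range(4)])
E
```

```text
[[ 691.2 -172.4   42.5]
 [ 687.3 -283.3   42.5]
 [ 604.9 -280.4   42.5]
 [ 605.9 -172.    42.5]] [[ 681.1 -196.9   56.5]
 [ 680.2 -252.8   56.5]
 [ 614.5 -252.7   56.5]
 [ 615.1 -195.6   56.5]] [ 647.33982107 -227.02707311   42.5       ] [ 647.7213099  -224.51412246   56.5       ] [np.float64(85.3), np.float64(110.9), np.float64(82.4), np.float64(108.4)]
```

The timer lies 2.5 mm from the pad's middle, flat, and all bottles still stand. Now the blue bottle goes back first.

```bash
python3 -m crank '[[-0.01,-0.044,0,0,0,0,0],[-0.02,-0.088,0,0,0,0,0],[-0.03,-0.132,0,0,0,0,0],[-0.04,-0.176,0,0,0,0,0],[-0.05,-0.22,0,0,0,0,0]]'
python3 -m crank '[[-0.01,-0.044,0,0,0,0,0],[-0.02,-0.088,0,0,0,0,0],[-0.03,-0.132,0,0,0,0,0],[-0.04,-0.176,0,0,0,0,0],[-0.05,-0.22,0,0,0,0,0]]'
python3 -m crank '[[-0.0095,-0.04,0,0,0,0,0],[-0.0195,-0.0795,0,0,0,0,0],[-0.0195,-0.0795,0,0,0,-0.14,0],[-0.0195,-0.0795,0,0,0,-0.28,0],[-0.0195,-0.0795,0,0,0,-0.42,0]]'
python3 -m crank '[[0,0,0,0,0,-0.14,0],[0,0,0,0,0,-0.28,0],[0,0,0,0,0,-0.42,0],[0,0,0,0,0,-0.56,0],[0,0,0,0,0,-0.70,0]]'
python3 -m crank '[[0,0,0,0,0,-0.14,0],[0,0,0,0,0,-0.28,0],[0,0,0,0,0,-0.42,0],[0,0,0,0,0,-0.451,0],[0,0,0,0,0,-0.451,0.3]]'
python3 - <<'E'
from h import *
from rig import r
print(r.sense()["eef_pos"],r.sense()["tcp_rot"])
f=grab("wrist","10");cv2.imwrite("pics/w10.png",f["image"][:,:,::-1])
print(proj(f,[(498,314,110),(583,272,123),(580,355,155)],1))
E
```

```text
clock: 26.7
eef_pos: [568.9, 15.0, 242.7]
tcp_rot: [3.142, 0.002, 0.0]
contact_force: [0.1, 0.8, -0.4]
opening: 1.001
grasp_force: 0.0
clock: 27.2
eef_pos: [518.7, 235.1, 242.8]
tcp_rot: [3.141, 0.002, 0.001]
contact_force: [-0.4, -0.7, -0.1]
opening: 1.004
grasp_force: 0.0
clock: 27.7
eef_pos: [499.5, 313.3, 242.4]
tcp_rot: [3.141, 0.003, 0.428]
contact_force: [0.2, -0.3, 0.2]
opening: 1.001
grasp_force: 0.0
clock: 28.2
eef_pos: [499.8, 312.8, 242.5]
tcp_rot: [-3.14, 0.002, 1.127]
contact_force: [-0.2, 0.1, -0.2]
opening: 1.0
grasp_force: 0.0
clock: 28.7
eef_pos: [499.8, 312.8, 242.7]
tcp_rot: [-3.14, 0.001, 1.572]
contact_force: [0.1, -0.2, -0.4]
opening: 0.86
grasp_force: 0.0
[499.8235368  312.82362071 242.74941267] [-3.13968969e+00  1.22229578e-03  1.57200503e+00]
[[253.23809752 188.72315001]
 [344.68680143 236.37048265]
 [362.64323793 153.25766868]]
```

View pics/w10.png

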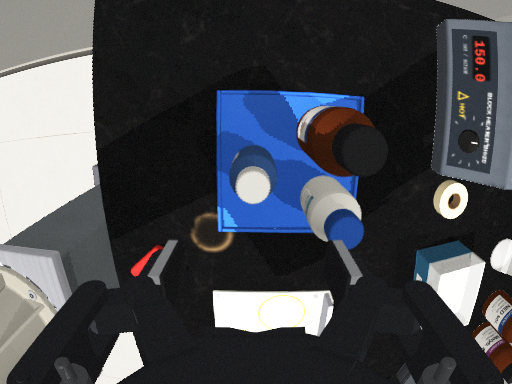

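Wrist view: blue bottle's cap at (253,185), white bottle's cap (344,228), brown cap (360,150), all where the commanded places project. Picking blue.

```bash
python3 -m crank '[[0.001,-0.0015,0.04,0,0,0,0.3],[0.001,-0.0015,0.08,0,0,0,0.3],[0.001,-0.0015,0.12,0,0,0,0.3],[0.001,-0.0015,0.135,0,0,0,0.3],[0.001,-0.0015,0.135,0,0,0,0.5]]' 40
python3 -m crank '[[0,0,0,0,0,0,0.6],[0,0,0,0,0,0,0.8],[0,0,0,0,0,0,1],[0,0,0,0,0,0,1],[0,0,0,0,0,0,1]]'
python3 -m crank '[[0,0,-0.010,0,0,0,1],[0,0,-0.03,0,0,0,1],[0,0,-0.05,0,0,0,1],[0,0,-0.05,0,0,0,1]]' 50
```

```text
clock: 29.25
eef_pos: [497.2, 313.2, 107.1]
tcp_rot: [-3.137, 0.003, 1.571]
contact_force: [-0.5, -0.4, 0.1]
opening: 0.543
grasp_force: 0.0
clock: 29.75
eef_pos: [499.3, 314.6, 110.8]
tcp_rot: [3.14, -0.001, 1.572]
contact_force: [-0.5, -0.6, 6.6]
opening: 0.361
grasp_force: 40.4
clock: 30.15
eef_pos: [499.9, 315.0, 162.4]
tcp_rot: [3.138, -0.003, 1.572]
contact_force: [0.8, -0.1, -1.6]
opening: 0.355
grasp_force: 49.7
```

```bash
python3 -m crank '[[-0.02,-0.002,0,0,0,0,1],[-0.06,-0.005,0,0,0,0,1],[-0.10,-0.008,0,0,0,0,1],[-0.14,-0.011,0,0,0,0,1],[-0.18,-0.014,0,0,0,0,1]]' 50
python3 -m crank '[[-0.04,-0.004,0,0,0,0,1],[-0.08,-0.007,0,0,0,0,1],[-0.11,-0.01,0,0,0,0,1],[-0.12,-0.01,0,0,0,0,1],[-0.12,-0.01,0.02,0,0,0,1]]'
python3 -m crank '[[0,0,0.014,0,0,0,1],[0,0,0.022,0,0,0,1],[0,0,0.027,0,0,0,1],[0,0,0.029,0,0,0,1],[0,0,0.029,0,0,0,1]]'
```

```text
clock: 30.65
eef_pos: [483.1, 131.8, 158.4]
tcp_rot: [-3.14, 0.001, 1.572]
contact_force: [-0.2, -0.5, -2.2]
opening: 0.354
grasp_force: 49.7
clock: 31.15
eef_pos: [475.7, 12.4, 140.4]
tcp_rot: [3.138, 0.0, 1.569]
contact_force: [1.1, 0.5, -2.4]
opening: 0.354
grasp_force: 49.8
clock: 31.65
eef_pos: [474.6, 14.3, 111.8]
tcp_rot: [-3.141, 0.0, 1.572]
contact_force: [-7.4, -0.0, 20.8]
opening: 0.358
grasp_force: 52.0
```

```bash
python3 -m crank '[[0,0,-0.001,0,0,0,0.5],[0,0,-0.001,0,0,0,0.3],[0,0,-0.001,0,0,0,0.2],[0,0,-0.03,0,0,0,0.2],[0,0,-0.07,0,0,0,0.2]]' 40
python3 -m crank '[[0.03,0.01,-0.03,0,0,0,0],[0.07,0.03,-0.03,0,0,0,0],[0.11,0.05,-0.03,0,0,0,0],[0.15,0.07,-0.03,0,0,0,0],[0.19,0.09,-0.03,0,0,0,0]]'
python3 -m crank '[[0.04,0.015,0,0,0,0,0],[0.068,0.018,0,0,0,0,0],[0.068,0.018,0.03,0,0,0,0],[0.068,0.018,0.04,0,0,0,0],[0.068,0.018,0.04,0,0,0,0]]'
```

```text
clock: 32.15
eef_pos: [473.2, 14.1, 179.5]
tcp_rot: [-3.137, 0.0, 1.572]
contact_force: [0.9, 0.0, -1.7]
opening: 0.802
grasp_force: 0.0
clock: 32.65
eef_pos: [565.2, 206.0, 210.4]
tcp_rot: [3.141, 0.0, 1.572]
contact_force: [0.4, -1.6, 0.8]
opening: 0.997
grasp_force: 0.0
clock: 33.15
eef_pos: [581.0, 271.3, 168.2]
tcp_rot: [-3.137, 0.002, 1.572]
contact_force: [-0.7, 0.3, 0.1]
opening: 0.998
grasp_force: 0.0
```

```bash
python3 -m crank '[[0,0,0.02,0,0,0,0],[0,0,0.04,0,0,0,0],[0,0,0.049,0,0,0,0.2],[0,0,0.049,0,0,0,0.45],[0,0,0.049,0,0,0,0.55]]' 40
python3 -m crank '[[0,0,0,0,0,0,0.7],[0,0,0,0,0,0,0.9],[0,0,0,0,0,0,1],[0,0,0,0,0,0,1],[0,0,0,0,0,0,1]]'
python3 -m crank '[[0,0,-0.010,0,0,0,1],[0,0,-0.03,0,0,0,1],[0,0,-0.05,0,0,0,1],[0,0,-0.05,0,0,0,1]]' 50
```

```text
clock: 33.65
eef_pos: [583.1, 272.0, 122.4]
tcp_rot: [3.141, -0.0, 1.571]
contact_force: [0.5, -0.9, 0.7]
opening: 0.516
grasp_force: 0.0
clock: 34.15
eef_pos: [583.4, 272.6, 122.8]
tcp_rot: [3.139, -0.001, 1.572]
contact_force: [0.4, 0.7, 6.3]
opening: 0.403
grasp_force: 40.2
clock: 34.55
eef_pos: [584.0, 272.8, 174.5]
tcp_rot: [3.137, -0.002, 1.572]
contact_force: [0.3, 0.1, -1.5]
opening: 0.407
grasp_force: 50.2
```

```bash
python3 -m crank '[[-0.02,-0.005,0,0,0,0,1],[-0.06,-0.015,0,0,0,0,1],[-0.10,-0.025,0,0,0,0,1],[-0.14,-0.035,0,0,0,0,1],[-0.17,-0.045,0,0,0,0,1]]' 50
python3 -m crank '[[-0.018,-0.002,0,0,0,0,1],[-0.022,-0.002,0,0,0,0,1],[-0.022,-0.002,0.02,0,0,0,1],[-0.022,-0.002,0.034,0,0,0,1],[-0.022,-0.002,0.043,0,0,0,1]]'
python3 -m crank '[[0,0,0.003,0,0,0,1],[0,0,0.005,0,0,0,1],[0,0,0.006,0,0,0,1],[0,0,0.006,0,0,0,1],[0,0,0.006,0,0,0,1]]'
```

```text
clock: 35.05
eef_pos: [535.7, 99.4, 170.2]
tcp_rot: [-3.139, 0.001, 1.571]
contact_force: [-1.2, 0.0, -2.7]
opening: 0.407
grasp_force: 50.2
clock: 35.55
eef_pos: [534.7, 80.3, 126.7]
tcp_rot: [-3.139, 0.0, 1.572]
contact_force: [0.1, 0.2, -2.5]
opening: 0.397
grasp_force: 50.3
clock: 36.05
eef_pos: [535.4, 80.5, 123.7]
tcp_rot: [-3.141, -0.0, 1.572]
contact_force: [-5.2, -1.1, 11.8]
opening: 0.403
grasp_force: 51.5
```

```bash
python3 -m crank '[[0,0,-0.001,0,0,0,0.45],[0,0,-0.001,0,0,0,0.3],[0,0,-0.001,0,0,0,0.2],[0,0,-0.03,0,0,0,0.2],[0,0,-0.07,0,0,0,0.2]]' 40
python3 -m crank '[[0.02,0.005,-0.04,0,0,0,0],[0.06,0.012,-0.05,0,0,0,0],[0.105,0.020,-0.05,0,0,0,0],[0.15,0.028,-0.05,0,0,0,0],[0.195,0.036,-0.05,0,0,0,0]]'
python3 -m crank '[[0.04,0.005,0,0,0,0,0],[0.075,0.009,0,0,0,0,0],[0.0805,0.0095,0.02,0,0,0,0],[0.0805,0.0095,0.05,0,0,0,0],[0.0805,0.0095,0.05,0,0,0,0]]'
```

```text
clock: 36.55
eef_pos: [534.3, 79.9, 191.3]
tcp_rot: [-3.137, 0.001, 1.572]
contact_force: [1.4, -0.0, -0.7]
opening: 0.802
grasp_force: 0.0
clock: 37.05
eef_pos: [571.8, 277.0, 242.7]
tcp_rot: [3.141, -0.0, 1.572]
contact_force: [0.4, -0.0, -0.5]
opening: 1.001
grasp_force: 0.0
clock: 37.55
eef_pos: [578.7, 354.9, 188.1]
tcp_rot: [-3.136, 0.004, 1.573]
contact_force: [-1.0, -0.1, -0.5]
opening: 1.0
grasp_force: 0.0
```

Descend about 42 mm to z ≈ 149.

```bash
python3 -m crank '[[0,0,0.02,0,0,0,0],[0,0,0.038,0,0,0,0],[0,0,0.043,0,0,0,0.1],[0,0,0.043,0,0,0,0.4],[0,0,0.043,0,0,0,0.5]]' 40
python3 -m crank '[[0,0,0,0,0,0,0.7],[0,0,0,0,0,0,0.9],[0,0,0,0,0,0,1],[0,0,0,0,0,0,1],[0,0,0,0,0,0,1]]'
python3 -m crank '[[0,0,-0.010,0,0,0,1],[0,0,-0.04,0,0,0,1],[0,0,-0.08,0,0,0,1],[0,0,-0.12,0,0,0,1],[0,0,-0.16,0,0,0,1]]' 60
```

```text
clock: 38.05
eef_pos: [581.6, 355.8, 150.8]
tcp_rot: [3.14, -0.001, 1.572]
contact_force: [0.6, 0.3, 0.4]
opening: 0.58
grasp_force: 0.0
clock: 38.55
eef_pos: [581.8, 356.1, 151.1]
tcp_rot: [3.139, -0.001, 1.572]
contact_force: [0.9, -0.8, 6.0]
opening: 0.457
grasp_force: 40.6
clock: 39.05
eef_pos: [580.3, 355.2, 310.9]
tcp_rot: [-3.14, 0.001, 1.572]
contact_force: [0.7, 1.3, -4.4]
opening: 0.447
grasp_force: 61.6
```

```bash
python3 -m crank '[[-0.02,0,0,0,0,0,1],[-0.05,-0.005,0,0,0,0,1],[-0.09,-0.01,0,0,0,0,1],[-0.13,-0.015,0,0,0,0,1],[-0.17,-0.02,0,0,0,0,1]]' 60
python3 -m crank '[[-0.04,-0.004,0,0,0,0,1],[-0.08,-0.008,0,0,0,0,1],[-0.12,-0.012,0,0,0,0,1],[-0.16,-0.016,0,0,0,0,1],[-0.20,-0.02,0,0,0,0,1]]'
python3 -m crank '[[-0.025,-0.0007,0,0,0,0,1],[-0.04,-0.0007,0,0,0,0,1],[-0.0446,-0.0007,0,0,0,0,1],[-0.0446,-0.0007,0.02,0,0,0,1],[-0.0446,-0.0007,0.05,0,0,0,1]]'
python3 -m crank '[[0,0,0.04,0,0,0,1],[0,0,0.075,0,0,0,1],[0,0,0.095,0,0,0,1],[0,0,0.103,0,0,0,1],[0,0,0.103,0,0,0,1]]'
python3 -m crank '[[0,0,0.003,0,0,0,1],[0,0,0.005,0,0,0,1],[0,0,0.006,0,0,0,1],[0,0,0.006,0,0,0,1]]'
```

```text
clock: 39.55
eef_pos: [559.6, 183.4, 308.2]
tcp_rot: [-3.139, 0.001, 1.572]
contact_force: [-0.4, -0.9, -4.5]
opening: 0.451
grasp_force: 61.6
clock: 40.05
eef_pos: [539.6, -16.3, 308.4]
tcp_rot: [-3.139, 0.0, 1.572]
contact_force: [-0.2, -0.4, -4.0]
opening: 0.445
grasp_force: 61.6
clock: 40.55
eef_pos: [541.8, -58.4, 260.2]
tcp_rot: [3.138, -0.0, 1.572]
contact_force: [1.2, 0.2, -5.4]
opening: 0.448
grasp_force: 61.7
clock: 41.05
eef_pos: [540.1, -58.1, 155.5]
tcp_rot: [-3.139, -0.001, 1.573]
contact_force: [0.7, 0.4, -3.5]
opening: 0.448
grasp_force: 61.6
clock: 41.45
eef_pos: [541.9, -59.1, 152.2]
tcp_rot: [3.139, 0.0, 1.572]
contact_force: [-1.1, 0.3, 5.1]
opening: 0.448
grasp_force: 62.7
```

Standing. I'll release, retreat, and compare cap positions with the start by masks.

```bash
python3 -m crank '[[0,0,0,0,0,0,0.4],[0,0,0,0,0,0,0.2],[0,0,0,0,0,0,0.1],[0,0,-0.03,0,0,0,0],[0,0,-0.07,0,0,0,0]]' 40
python3 -m crank '[[-0.01,-0.01,-0.04,0,0,0,0],[-0.02,-0.02,-0.08,0,0,0,0],[-0.02,-0.04,-0.108,0,0,0,0],[-0.02,-0.06,-0.108,0,0,0,0],[0.019,-0.061,-0.108,0,0,0,0]]'
python3 -m crank '[[0,0,0,0,0,0,0],[0,0,0,0,0,0,0],[0,0,0,0,0,0,0]]'
python3 - <<'E'
from h import *
f=grab("wrist","11");g=load("wrist1");h=grab("scene","11");s=load("scene0")
print(f["position"],f["orientation"])
def blob(f,lo,hi,box):
    x0,y0,x1,y1=box;H=cv2.cvtColor(f["image"],cv2.COLOR_RGB2HSV)[y0:y1,x0:x1]
    m=cv2.morphologyEx(cv2.inRange(H,lo,hi),cv2.MORPH_OPEN,np.ones((3,3)))
    c=max(cv2.findContours(m,0,2)[0],key=cv2.contourArea);M=cv2.moments(c);return np.array([M["m10"]/M["m00"]+x0,M["m01"]/M["m00"]+y0,M["m00"]])
wh=(0,0,130),(180,70,255);bl=(100,120,60),(130,255,255);rd=(0,100,40),(20,255,140)
for n,c,b,z in(("blue",wh,(238,108,266,134),111),("white",bl,(290,48,328,84),124),("brown(body)",rd,(262,140,340,215),100)):
    a=blob(g,*c,b);d=blob(f,*c,tuple(np.array(b)+(-12,-12,12,12)) if n!="blue" else (236,106,272,138))
    print(n,a.round(1),d.round(1),(plane(f,d[:2],z,1)-plane(g,a[:2],z,1)).round(1))
E
```

```text
clock: 41.95
eef_pos: [539.3, -58.8, 219.5]
tcp_rot: [-3.137, -0.001, 1.572]
contact_force: [0.9, 0.9, 0.4]
opening: 0.997
grasp_force: 0.0
clock: 42.45
eef_pos: [478.4, -42.5, 329.7]
tcp_rot: [3.14, 0.002, 1.568]
contact_force: [1.3, -0.1, -0.9]
opening: 1.0
grasp_force: 0.0
clock: 42.75
eef_pos: [479.8, -40.4, 328.4]
tcp_rot: [-3.142, 0.0, 1.572]
contact_force: [-0.1, -0.1, 0.2]
opening: 0.998
grasp_force: 0.0
[479.67115447  34.97148636 451.2257268 ] [2.84294007e+00 6.41924400e-04 1.09587048e-03]
blue [251.2 121.7 525.5] [248.4 122.7 549. ] [[-2.6 -1.4  0. ]]
white [308.   65.3 692.5] [306.7  64.6 699. ] [[-1.  -0.1  0. ]]
brown(body) [ 298.5  174.4 1030.5] [ 298.9  174.5 1038. ] [[ 0.5 -0.2  0. ]]
```

All three bottles stand within 3 mm of where they started, so I'm handing in.

```bash
python3 -c "
from rig import sign_off
print(sign_off())"
```

```text
the job is handed in; nothing more can be done
None
```

The job is handed in, but no verdict came back: the timer lies flat, face up, about 2.5 mm from the middle of the top pad, and the three bottles stand upright on their own circles within about 3 mm of where they started, all by camera measurement, at about 43 s of the 141 s allowed.

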